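Offer up the control panel of a bench lathe

TASK

Put the gasket scraper that lies across the lathe's open control box back into the empty level slot of the wooden scraper block, blade first and fully home, and let go of it. Then pick up the cover panel and hold it level about 15 mm above the box, clear of it, with its three screw holes centred over the three threaded holes, so that I can plug in the leads and start the screws: finish while still holding it there. Leave the other things on the bench where they are.

Things in the scene. Friction and masses are not known exactly. Their poses are not given: they have to be found in the camera images.
- scraper: gasket scraper lying level across the open box, handle overhanging towards the robot. Steel blade 90 long, 34 wide, 3 thick; dark wooden handle 100 long, 24 wide, 20 thick, centred on the blade. 0.1 kg, balances 18 along the blade. Origin: where blade meets handle, mid-thickness. x along the blade to its tip, y across, z up; the handle runs from x = 0 to -100
- slot_mouth (a point): centre of the mouth of the block's empty slot, 55 above the bench, in the front face. x points level into the slot, y along the face, z up. Slot 40 wide, 6 high, 106 deep; its outer 10 flares to 48 wide and dips 4 lower. For the first 22 it is an open groove in a ledge, seen from above; then the top board roofs it. The blade goes in and the handle stops against the face
- block: wooden scraper block screwed to the bench, 110 deep (x), 150 wide (y), 75 high, front face (-x) with the slots roughly towards the robot. Origin: centre of its underside, z up. Empty slot at y = -35; a second slot at y = 40 holds a steel rule that sticks out 20
- panel: cover panel: cream plate 140 long (x), 66 wide (y), 10 thick, right way up on two 30 high battens under its ends (middle 100 free beneath). On top a low rocker switch (7 high) at the middle, a mushroom stop button (36 across, 29 high) at x = 31, a knob (21 high) at x = -30. 0.2 to 0.4 kg. Origin: centre of the plate's underside, x to the stop button's end, z up
- panel_switches (a point): lowest point of the switch bodies under the panel, 20 below the plate's underside at x = 29; these bodies lie within 45 of the middle along x and 15 of the centre line, and go freely into the box's opening
- box: the lathe's open-topped control box, cream, screwed to the bench: 140 long (x), 66 wide (y), 80 high, walls 4, parts inside lower than 35. Origin: centre of its underside; x along its length to the end with two threaded holes and a round socket outside, z up. The panel fits when both x axes point the same way
- box_rim (a point): centre of the control box's opening, level with its rim (80 above the bench); axes as box
- panel_hole0 (a point): lower mouth of a 9 mm screw hole through the panel, stop-button end, +y side: x 58, y 23 in the panel's axes
- panel_hole1 (a point): lower mouth of a 9 mm screw hole through the panel, stop-button end, -y side: x 58, y -23 in the panel's axes
- panel_hole2 (a point): lower mouth of a 9 mm screw hole through the panel, knob end, middle: x -58, y 0 in the panel's axes
- box_thread0 (a point): threaded hole (6 mm, dark, in a brass ring of 10) level with the box's rim, socket end: x 58, y 23 in the box's axes; belongs under panel_hole0
- box_thread1 (a point): threaded hole (6 mm, dark, in a brass ring of 10) level with the box's rim, socket end: x 58, y -23 in the box's axes; belongs under panel_hole1
- box_thread2 (a point): threaded hole (6 mm, dark, in a brass ring of 10) level with the box's rim, other end, middle: x -58, y 0 in the box's axes; belongs under panel_hole2
- dish: bystander: shallow round steel dish, 80 across, 20 high, with three screws in it, on the bench
- screwdriver: bystander: screwdriver lying on the bench, about 160 long, origin under its middle, on the bench
- bowl: bystander: turned dark wooden bowl, 124 across, 50 high, on the bench
- glue: bystander: white glue bottle with an orange cap, 60 across, 165 high, on the bench
- wax: bystander: flat round aluminium tin, 72 across, 42 high, on the bench
- caliper: bystander: steel dial caliper lying flat, 230 long, on the bench
- chuck: bystander: heavy steel four-jaw lathe chuck standing on its back, 100 across, 60 high, on the bench
- chuck_key: bystander: steel T-shaped chuck key lying flat, about 95 long and 100 across its bar, on the bench
Not all that is in view belongs to the job. There is more than one size of the scraper; the job needs the larger.

How it is judged (in metres and radians):
On the way:
1. the scraper is fully home in the empty slot of the block and let go (x of scraper in the frame of slot_mouth between -0.008 and 0.006 m and y of scraper in the frame of slot_mouth between -0.012 and 0.012 m and z of scraper in the frame of slot_mouth between -0.01 and 0.01 m and angle between the x axis of scraper and the x axis of slot_mouth, either way round below 0.12 rad and angle between the z axis of scraper and the z axis of slot_mouth, either way round below 0.15 rad and contact force between scraper and the arm below 0.1 N and contact force between scraper and the fingers below 0.1 N and linear speed of scraper below 0.02 m/s), for 0.2 s.
At the end, for the whole second after the job is handed in: The fingers hold the panel still, level within 3 degrees, 8 to 25 mm above the box's rim and not touching it, each screw hole within 3.5 mm of its threaded hole; the scraper lies blade first in the empty slot, handle within 8 mm of the block's face, untouched by the robot (all of step 1 and horizontal distance between panel_hole0 and box_thread0 below 0.0035 m and horizontal distance between panel_hole1 and box_thread1 below 0.0035 m and horizontal distance between panel_hole2 and box_thread2 below 0.0035 m and z of panel in the frame of box_rim between 0.008 and 0.025 m and angle between panel's own z axis and vertical below 0.06 rad and linear speed of panel below 0.01 m/s and contact force between the fingers and panel above 2 N and contact force between panel and box below 0.1 N); the arm keeps its last pose, push and grip.
It fails at once if one of the bystanders is moved by more than 30 mm (distance of any of dish, screwdriver, bowl, glue, wax, caliper, chuck, chuck_key from where it was at the start of the episode above 0.03 m).
It also fails if it takes over 61 s, if anything falls off the work surface, if the arm or the gripper's body presses on something with over 40 N, if the wrist force passes 120 N, or if a joint passes its speed limit or range.

ROBOT

A 6-joint arm with a two-finger parallel gripper is mounted at the origin on the work surface. World frame = base frame: x ahead of the robot, y to its left, z up, the work surface at z = 0. Lengths are in mm, angles in degrees, forces in N, time in s.
With the tool pointing down it reaches from about 350 to 850 mm from the base axis. Payload 8.1 kg.
Tool frame: the origin (TCP) lies at the very end of the fingers, on their centre line; the grasp point (between the pads) lies 19 mm behind it (tcp_to_grasp is the distance from the TCP to the grasp point, in mm); z points along the fingers, x is the direction in which the jaws open and shut, and the axes are right-handed (so a half turn about z gives the same grasp; the last joint's range is limited). The gripper opens to 85 mm and grips with 20 to 120 N. Pads are 22 mm wide; open, the fingers measure 114 mm over their backs; the gripper's body (76 mm by 85 mm) begins 54 mm behind the grasp point. The pads swing forward as they close: fully open they stand 13 mm farther back than shut.
Start: joints at [-80.925, 7.471, 85.268, -0, 87.261, -4.893], TCP at [144.855, -582.256, 231.292] pointing down, gripper open.
Joint ranges: [-169.43, 169.43], [-51.17, 129.36], [1.28, 143.12], [-76.62, 256.62], [0, 156.53], [-152.29, 152.29]. Speed limits (degrees/s): [136.94, 136.94, 159.86, 180, 180, 180].

INTERFACE

Orientations are given as [roll, pitch, yaw] about the fixed x, y, z axes, in that order (R = Rz(yaw) Ry(pitch) Rx(roll)).
In Python, from bench import * gives the robot as it stands. The module is installed in compiled form; this text tells all that it offers.
- The arm moves only by the tool apply_moves, never from a script. Its argument "targets" is text: rows parted by semicolons, each of 7 numbers parted by spaces: the turn, a rotation vector about the tool's x, y, z in rad, then the shift along the tool's x, y, z in cm, then the finger opening in cm, from 0 to 8.54. A call has exactly 5 rows; each row is the pose to reach, as a shift and turn from the pose commanded when the call began, along the tool's axes at that moment; what a row does not reach only later rows make up. A row lasts 1/10 s, in which the tool goes at most 50 mm and 8.59 degrees, less where a joint would pass 70% of its speed; a pose out of reach is approached as far as the arm can. A call with a gripper value outside its range is refused whole. The fingers move at their own pace and stop on an object; "force" is the grip in N (left out, the last holds). Time passes only in rows, so rows that repeat a pose let the fingers close, or fill a call up. It gives the time, the measured TCP pose, the force and the opening at its end, in the units of the state.
- sense(): the state, without advancing time (a new reading comes with each control period).
- snapshot(name): name is "scene" or "side" or "wrist"; returns the picture (480x640x3 uint8, red, green, blue); there is no depth.
- camera_model(name): a dict with "fx", "fy", "cx", "cy" (pixels), "position" and "attitude" of the camera in the world; the wrist camera has in their place "T_tool_cam" (4x4, takes a point from camera to tool coordinates, whose origin is the TCP and whose axes are the tool frame's). Camera axes: x right, y up, looking along -z (the intrinsics and any distortion apply to the point x, -y, -z); pixel columns grow to the right and rows downward; lengths in mm; the calibration is good to about 2 mm. A picture is of the moment at which its call begins: read the wrist's pose just before it. camera_model takes no time and is no camera call.
- hand_in(): hands the job in, once; it reports no verdict.
Trained networks look in the newest picture that a camera, given by its name, has taken for a name from the list of things; names that differ only in an ending like _2 or _b are one class to them, and where a whole thing is asked for, a point or a joint stands for the part that bears it (a point fixed in the world has none). Each returns a list of dicts, best first, with "confidence" (0 to 1); they miss things now and then, are a little off and sometimes report something else, mostly with a low value. They report only what shows in the picture. A call takes as long as a camera call. They do not tell look-alikes from the thing itself.
- recognise(camera, query): "at" ([row, column] in pixels, amid what is visible of it).
- place_of(camera, query): "at" ([row, column] in pixels: a listed point, or the origin of a listed thing).
The state is a dict: "time": time; "joint_pos": joint angles; "qd": joint speeds; "joint_efforts": joint torques, N m; "tool_pos": TCP position; "tcp_rot": TCP orientation; "ft_force": force on the tool from outside, world axes, zero at the start; "wrist_torque": the same for the moment, N m; "finger_gap": finger opening in mm.
Only numpy, scipy, OpenCV 4.12 (cv2) and the standard library are available. Lean on these libraries where they do the work, as an engineer would, in place of code of your own. Each camera call takes 0.05 s, during which the arm holds its last target. There are 200 camera calls.

## Working session

There is one attempt and no reset: what is moved stays moved. The work goes in short steps, Python scripts to look and compute and a tool call to move; the robot and the scene stay as the last step left them, time stands still between calls to the robot, and variables do not carry over. Pictures are saved under pics/ and viewed, about 8 in all and at most 12, crops included, and the job is handed in when it is done.

Besides the shell and the picture viewer there is one more tool, called as name(argument=value, ...), one argument or row to a line, values as JSON. apply_moves: Moves the arm, as the interface text tells. Its arguments: {"type":"object","properties":{"targets":{"type":"string"},"force":{"type":"number"}},"required":["targets"]}

```bash
mkdir -p pics; python3 - <<'E'
from bench import *
import cv2
s=sense();print(s)
for n in ("scene","side","wrist"):
    im=snapshot(n);cv2.imwrite(f"pics/{n}0.png",im[:,:,::-1]);print(n,camera_model(n))
    if n!="wrist":
        for q in ("scraper","slot_mouth","block","panel","box_rim","box_thread0","box_thread1","box_thread2","panel_hole0","panel_hole1","panel_hole2"):
            print(q,[( [round(float(v)) for v in d["at"]],round(d["confidence"],2)) for d in place_of(n,q)[:3]])
E
```

```text
{'time': 0.0, 'joint_pos': array([-8.09249766e+01,  7.51480030e+00,  8.53305368e+01,  1.41928577e-03,
        8.72608287e+01, -4.89450757e+00]), 'qd': array([-0.03800457,  0.06896007, -0.07095755,  0.13364395, -0.04146035,
       -0.00421299]), 'joint_efforts': array([-1.89222468e-03, -5.69397640e+01, -5.00560856e+01, -6.59798970e-04,
        1.45483497e-02,  3.34368258e-05]), 'tool_pos': array([ 144.77174407, -581.70258207,  230.23558337]), 'tcp_rot': array([-1.79989529e+02,  1.05657693e-01, -7.60305286e+01]), 'ft_force': array([ 0.75873331,  0.0487433 , -0.19739009]), 'wrist_torque': array([ 0.02014638, -0.03570215, -0.020944  ]), 'finger_gap': 85.31517991818188}
scene {'fx': 546.738634972276, 'fy': 546.738634972276, 'cx': 317.0899500524142, 'cy': 240.33440516950722, 'position': array([1211.04113661, -839.73249179, 1196.83644202]), 'attitude': array([4.44082998e+01, 1.42295343e-02, 3.77580889e+01])}
scraper [([255, 320], 0.96), ([184, 315], 0.7)]
slot_mouth [([214, 398], 0.86), ([273, 254], 0.6), ([344, 225], 0.28)]
block [([229, 419], 0.82), ([285, 396], 0.28)]
panel [([344, 225],
[... 1114 characters left out ...]
32, 306], 0.88)]
panel_hole0 [([191, 388], 0.77), ([196, 405], 0.63), ([180, 424], 0.61)]
panel_hole1 [([191, 388], 0.77), ([196, 405], 0.63), ([180, 424], 0.61)]
panel_hole2 [([191, 388], 0.77), ([196, 405], 0.63), ([180, 424], 0.61)]
wrist {'fx': 382.4574996995801, 'fy': 382.4574996995801, 'cx': 319.97562157310836, 'cy': 244.70778851980805, 'T_tool_cam': array([[ 9.99999300e-01,  7.52876023e-04,  9.12326512e-04,
        -7.70080570e-01],
       [ 9.65768132e-04, -9.65005300e-01, -2.62228600e-01,
        -6.53235148e+01],
       [ 6.82974293e-04,  2.62229298e-01, -9.65005352e-01,
        -1.42601408e+02],
       [ 0.00000000e+00,  0.00000000e+00,  0.00000000e+00,
         1.00000000e+00]])}
```

View pics/scene0.png

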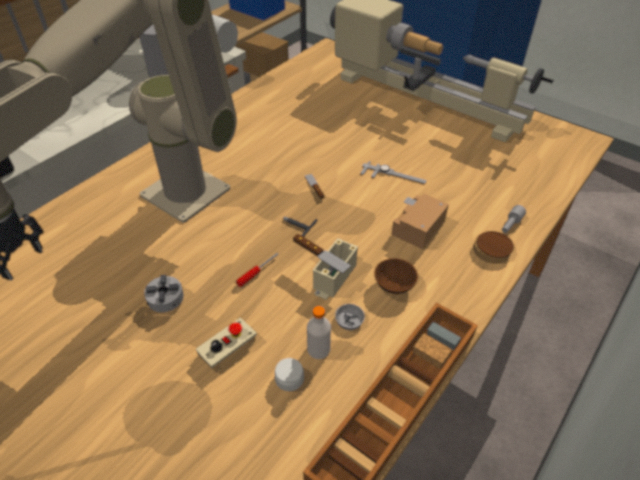

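View pics/side0.png

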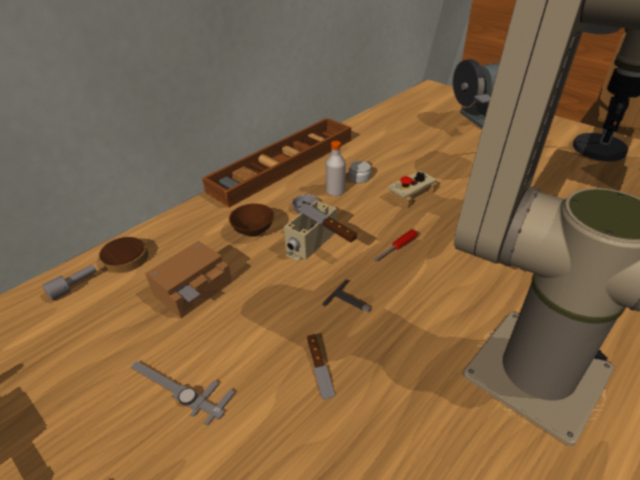

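The scene shows the larger scraper across the box (scene ~(255,320), side ~(222,324)). Its look-alike, the smaller scraper, lies on the bench at scene (184,315) and side (368,318). I choose the one on the box. Next I triangulate.

```bash
cat > h.py <<'E'
import numpy as np, cv2
from bench import *
from scipy.spatial.transform import Rotation as R
def rot(a): return R.from_euler("xyz",a,degrees=True).as_matrix()
def cam(n,s=None):
    m=camera_model(n); K=(m["fx"],m["fy"],m["cx"],m["cy"])
    if n=="wrist":
        s=s or sense(); T=np.eye(4);T[:3,:3]=rot(s["tcp_rot"]);T[:3,3]=s["tool_pos"];T=T@m["T_tool_cam"]
        return K,T[:3,3],T[:3,:3]
    return K,np.array(m["position"]),rot(m["attitude"])
def ray(c,p):
    (fx,fy,cx,cy),o,A=c; d=A@np.array([(p[1]-cx)/fx,-(p[0]-cy)/fy,-1]); return o,d/np.linalg.norm(d)
def onz(c,p,z): o,d=ray(c,p); return o+d*(z-o[2])/d[2]
def tri(c1,p1,c2,p2):
    o1,d1=ray(c1,p1);o2,d2=ray(c2,p2)
    t=np.linalg.lstsq(np.c_[d1,-d2],o2-o1,rcond=None)[0]
    a=o1+d1*t[0];b=o2+d2*t[1];return (a+b)/2,np.linalg.norm(a-b)
def proj(c,X):
    (fx,fy,cx,cy),o,A=c; q=A.T@(np.asarray(X)-o); return np.array([cy-fy*q[1]/-q[2], cx+fx*q[0]/-q[2]])
E
python3 - <<'E'
from h import *
np.set_printoptions(precision=1,suppress=True)
a,b=cam("scene"),cam("side")
for n,p,q in [("scraper",(255,320),(222,324)),("small",(184,315),(368,318)),("slot",(214,398),(277,217)),("block",(229,419),(289,194)),("panel",(344,225),(182,411))]:
    print(n,*tri(a,p,b,q))
for p in [(249,357),(245,334),(274,324)]: print("thr sc",onz(a,p,80))
for p in [(206,327),(226,288),(232,306)]: print("thr side",onz(b,p,80))
for p in [(323,239),(336,247),(358,209)]: print("ph sc",onz(a,p,40))
for p in [(191,388),(196,405),(180,424)]: print("ph side",onz(b,p,40))
for q in ("dish","screwdriver","bowl","glue","wax","caliper","chuck","chuck_key"):
    d=place_of("scene",q)
    if d: print(q,d[0]["at"],d[0]["confidence"],onz(a,d[0]["at"],0))
im=cv2.imread("pics/side0.png");c1=cv2.resize(im[180:330,130:390],None,fx=3,fy=3,interpolation=2)
cv2.imwrite("pics/sidec.png",c1[:, :780])
im=cv2.imread("pics/scene0.png");cv2.imwrite("pics/scenec.png",cv2.resize(im[180:380,190:460],None,fx=2.9,fy=2.9,interpolation=2))
E
```

```text
scraper [581.4  -9.9  75.1] 4.979163156183262
small [326.6 289.2   5.8] 1.1495681315559607
slot [649.9 288.9  50.4] 3.0357851062091554
block [711.4 323.7  -4.8] 4.646176497707247
panel [ 556.  -369.2   36.2] 2.565163679039461
thr sc [650.7  66.8  80. ]
thr sc [590.2  39.7  80. ]
thr sc [633.5 -64.   80. ]
thr side [620.8 -60.8  80. ]
thr side [635.8  69.3  80. ]
thr side [584.6  56.3  80. ]
ph sc [ 540.4 -303.4   40. ]
ph sc [ 584.1 -320.2   40. ]
ph sc [ 554.6 -424.4   40. ]
ph side [ 576.2 -277.5   40. ]
ph side [ 523.9 -289.1   40. ]
ph side [ 530.7 -398.4   40. ]
dish [320.5, 350.1] 0.97 [747.  -96.6   0. ]
screwdriver [272.7, 253.9] 0.77 [ 428.6 -128.8    0. ]
bowl [283.7, 394.3] 0.94 [772.2  84.9   0. ]
glue [349.0, 318.9] 0.92 [ 735.5 -218.7    0. ]
wax [377.7, 290.5] 0.97 [ 730.8 -326.9    0. ]
caliper [174.6, 389.1] 0.85 [495.  492.7   0. ]
chuck [300.6, 166.7] 0.79 [ 306.9 -352.1    0. ]
chuck_key [229.8, 312.4] 0.47 [453.1 114.4   0. ]
```

View pics/sidec.png

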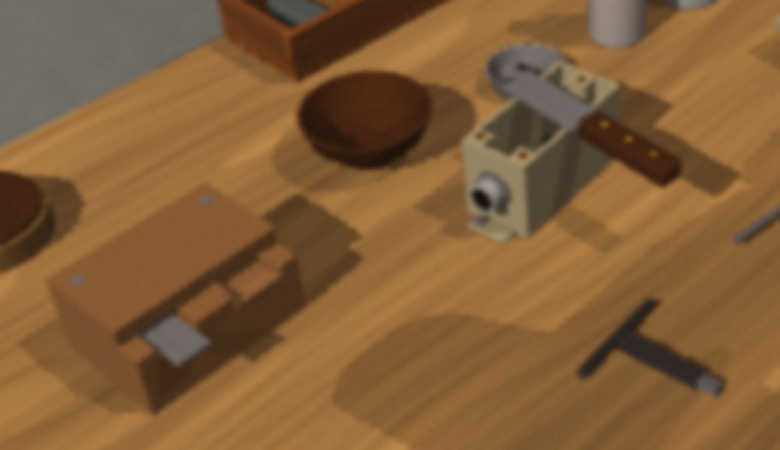

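View pics/scenec.png

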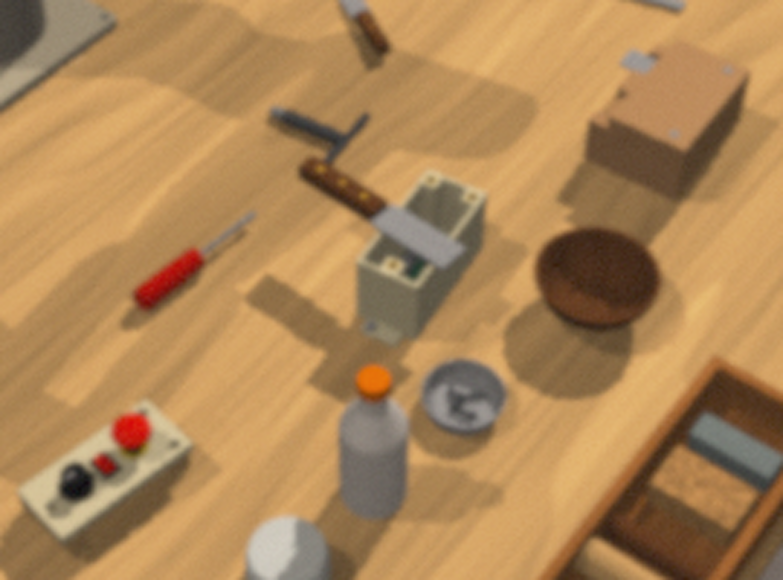

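Side crop: the empty slot's ledge notch is near (225,285) and the rule is at (175,340). The box's socket end points to +y, and the scraper lies across it with its handle towards the robot. Scene crop: blade tip at (250,450), handle end at (165,312).

```bash
cat >> h.py <<'E'
np.set_printoptions(precision=2,suppress=True)
def down(yaw): return rot([180,0,yaw])
def plan(P,yaw,n=1,s=None):
    "n equal calls from measured pose to P,yaw (tool down); prints turn(rad) and shift(cm) per call"
    s=s or sense(); A=rot(s["tcp_rot"]); p=np.array(s["tool_pos"]); P=np.array(P,float)
    rv=R.from_matrix(A.T@down(yaw)).as_rotvec()/n; dp=(P-p)/n
    print("from",p,s["tcp_rot"])
    for i in range(n):
        print(f"call{i}: turn",np.round(rv,4),"shift",np.round(A.T@dp/10,3)); A=A@R.from_rotvec(rv).as_matrix()
E
python3 - <<'E'
from h import *
a,b=cam("scene"),cam("side")
f=lambda r,c,k:(180+r/k,190+c/k)
g=lambda r,c:(180+r/3,130+c/3)
for n,p,q in [("handle end",f(165,312,2.9),g(168,668)),("tip",f(250,450,2.9),g(88,520))]:
    print(n,*tri(a,p,b,q),onz(a,p,82),onz(b,q,82))
# block top corners z=75 : side view
for n,p in [("front-left",g(330,115)),("back-left",g(285,55)),("back-right",g(187,205)),("front-right",g(232,275))]: print(n,onz(b,p,75))
for n,p in [("sc back-left?",f(70,745,2.9)),("sc back-right",f(150,683,2.9)),("sc left-top",f(42,680,2.9))]: print(n,onz(a,p,75))
plan([560,20,290],75,4)
E
```

```text
handle end [487.71  -3.31  83.65] 6.984255389121468 [489.37   0.11  82.  ] [486.34  -7.18  82.  ]
tip [660.27  -7.33  79.18] 4.5197453587515275 [663.2   -7.74  82.  ] [655.47  -5.85  82.  ]
front-left [671.25 397.18  75.  ]
back-left [746.28 401.46  75.  ]
back-right [757.87 257.2   75.  ]
front-right [670.49 252.91  75.  ]
sc back-left? [757.89 395.96  75.  ]
sc back-right [766.51 250.3   75.  ]
sc left-top [680.68 393.38  75.  ]
from [ 144.88 -582.28  231.34] [-180.     -0.01  -76.03]
call0: turn [ 0.   -0.   -0.66] shift [-12.11 -13.71  -1.47]
call1: turn [ 0.   -0.   -0.66] shift [ -1.18 -18.25  -1.47]
call2: turn [ 0.   -0.   -0.66] shift [ 10.24 -15.15  -1.47]
call3: turn [ 0.   -0.   -0.66] shift [17.37 -5.71 -1.47]
```

apply_moves(
  targets="0 0 -0.132 -2.4 -2.7 -0.3 8.5;0 0 -0.264 -4.8 -5.5 -0.6 8.5;0 0 -0.396 -7.3 -8.2 -0.9 8.5;0 0 -0.528 -9.7 -11 -1.2 8.5;0 0 -0.66 -12.1 -13.7 -1.5 8.5",
)

```text
time: 2.15
tool_pos: [249.2, -430.5, 246.5]
tcp_rot: [180.0, -0.0, -37.9]
ft_force: [1.1, 0.1, 1.2]
finger_gap: 85.0
```

apply_moves(
  targets="0 0 -0.132 -0.2 -3.7 -0.3 8.5;0 0 -0.264 -0.5 -7.3 -0.6 8.5;0 0 -0.396 -0.7 -11 -0.9 8.5;0 0 -0.528 -1 -14.6 -1.2 8.5;0 0 -0.66 -1.2 -18.2 -1.5 8.5",
)

```text
time: 2.65
tool_pos: [352.4, -280.0, 261.7]
tcp_rot: [180.0, -0.0, -0.1]
ft_force: [0.7, -0.2, -0.0]
finger_gap: 85.0
```

apply_moves(
  targets="0 0 -0.132 2 -3 -0.3 8.5;0 0 -0.264 4.1 -6.1 -0.6 8.5;0 0 -0.396 6.1 -9.1 -0.9 8.5;0 0 -0.528 8.2 -12.1 -1.2 8.5;0 0 -0.66 10.2 -15.1 -1.5 8.5",
)

```text
time: 3.15
tool_pos: [455.5, -129.7, 276.7]
tcp_rot: [180.0, -0.0, 37.7]
ft_force: [0.3, 0.1, -0.2]
finger_gap: 85.0
```

apply_moves(
  targets="0 0 -0.132 3.5 -1.1 -0.3 8.5;0 0 -0.264 7 -2.3 -0.6 8.5;0 0 -0.396 10.4 -3.4 -0.9 8.5;0 0 -0.528 13.9 -4.6 -1.2 8.5;0 0 -0.66 17.4 -5.7 -1.5 8.5",
)

```text
time: 3.65
tool_pos: [559.1, 21.4, 291.6]
tcp_rot: [180.0, -0.0, 75.6]
ft_force: [-0.4, -0.5, -0.4]
finger_gap: 85.0
```

```bash
python3 - <<'E'
from h import *
s=sense();print(s["time"],s["tool_pos"],s["tcp_rot"],s["qd"])
im=snapshot("wrist");c=cam("wrist",s);cv2.imwrite("pics/w1.png",im[:,:,::-1])
for q,z in (("scraper",81.5),("box_rim",80),("box_thread0",80),("slot_mouth",55),("block",0),("panel",30)):
    for d in place_of("wrist",q)[:4]: print(q,np.array(d["at"]),d["confidence"],onz(c,d["at"],z))
E
```

```text
3.65 [559.07  21.41 291.56] [179.98  -0.    75.55] [ 32.8   33.39 -36.19  -0.24   2.45 -42.4 ]
scraper [242.4 296.3] 0.8 [578.87  -6.62  81.5 ]
box_rim [277.3 317.8] 0.7 [618.75   4.19  80.  ]
box_thread0 [297.7 262.7] 0.81 [625.87 -54.46  80.  ]
box_thread0 [280.8 385.1] 0.8 [638.92  67.47  80.  ]
box_thread0 [234.6 369. ] 0.57 [589.18  62.31  80.  ]
box_thread0 [293.3  47.6] 0.56 [ 567.75 -259.98   80.  ]
slot_mouth [232.4 598.5] 0.61 [652.34 291.01  55.  ]
slot_mouth [234.4 369.8] 0.51 [595.95  64.83  55.  ]
block [255.5 601.2] 0.64 [704.84 328.93   0.  ]
block [297.8 264.3] 0.5 [656.42 -73.6    0.  ]
```

View pics/w1.png

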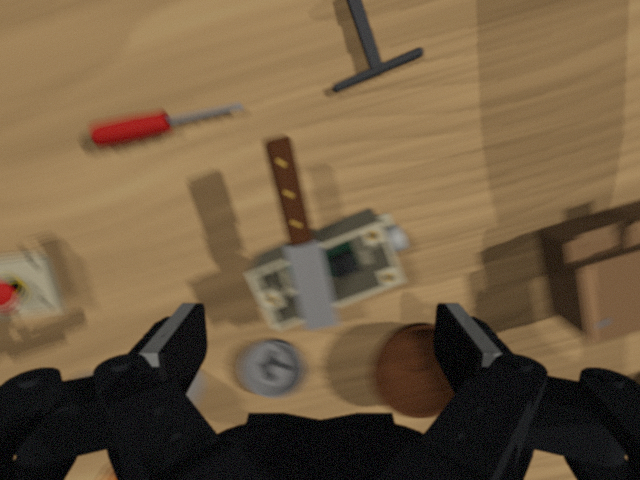

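Wrist picture (robot side is up): the larger scraper's handle end is at (138,278), the junction at (242,299) and the blade tip at (327,321). The threads are at (298,263), (281,385) and (235,369), and the block is partly in view on the right. The choice is confirmed.

```bash
python3 - <<'E'
from h import *
s=dict(tool_pos=[559.07,21.41,291.56],tcp_rot=[179.98,0,75.55]);c=cam("wrist",s)
E=onz(c,(138,278),91.5);r1=onz(c,(162,281),91.5);r3=onz(c,(224,296),91.5);J=onz(c,(242.4,299),83);T=onz(c,(327,321),83)
print(E,r1,r3,J,T)
for u,v in ((r1,r3),(J,T),(E,J),(E,T)): d=v-u;print(np.degrees(np.arctan2(d[1],d[0])),np.hypot(d[0],d[1]))
plan([540,0,160],88)
E
```

```text
[482.58   4.18  91.5 ] [502.72   1.08  91.5 ] [559.55  -0.98  91.5 ] [579.12  -3.96  83.  ] [670.09  -5.84  83.  ]
-2.0817623189872885 56.867561314539124
-1.1834990162217962 90.9875534357322
-4.8209303070868765 96.8801101820268
-3.0592786728797465 187.77311779627126
from [557.94  19.03 291.23] [-179.99    0.02   75.11]
call0: turn [-0.    0.   -0.22] shift [-2.29 -1.24 13.12]
```

```bash
python3 - <<'E'
from h import *
plan([530,-1.5,130],87.7)
E
```

```text
from [557.94  19.03 291.23] [-179.99    0.02   75.11]
call0: turn [-0.    0.   -0.22] shift [-2.7  -2.17 16.12]
```

apply_moves(
  targets="0 0 -0.11 -1.3 -1.1 4 8.5;0 0 -0.22 -2.7 -2.2 8 8.5;0 0 -0.22 -2.7 -2.2 12 8.5;0 0 -0.22 -2.7 -2.2 16 8.5;0 0 -0.22 -2.7 -2.2 16 8.5",
)

```text
time: 4.5
tool_pos: [525.2, -1.3, 125.2]
tcp_rot: [-179.4, -0.0, 87.7]
ft_force: [-0.2, 0.1, -0.4]
finger_gap: 85.2
```

```bash
python3 - <<'E'
from h import *
s=sense();im=snapshot("wrist");c=cam("wrist",s);cv2.imwrite("pics/w2.png",im[:,:,::-1])
for d in place_of("wrist","scraper")[:2]: print(d,onz(c,d["at"],82))
print("px of handle end/junction predicted",proj(c,[480,.5,91.5]),proj(c,[580,-3.5,83]))
plan([530,-1.5,60],87.7)
E
```

```text
{'at': [367.8, 316.1], 'confidence': 0.83} [577.68  -5.01  82.  ]
px of handle end/junction predicted [191.71 318.6 ] [372.47 319.02]
from [529.67  -1.26 131.8 ] [-179.93    0.     87.75]
call0: turn [-0.  0.  0.] shift [-0.02  0.04  7.18]
```

View pics/w2.png

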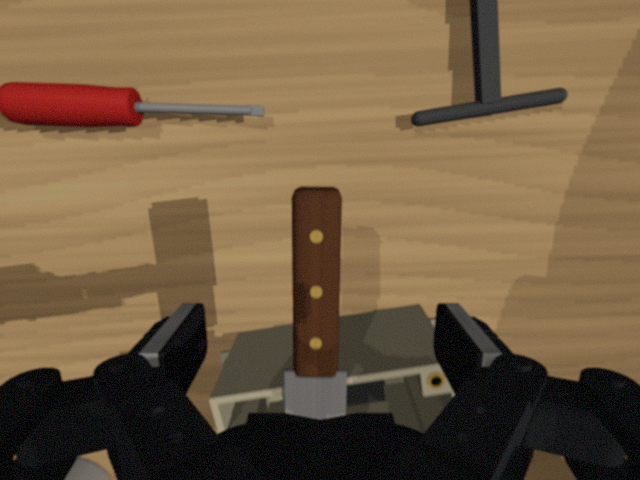

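The handle is centred between the fingers, col 317 over rows 187–375. It is aligned with the tool, so I descend and grip.

apply_moves(
  targets="0 0 0 0 0 4 8.5;0 0 0 0 0 7.2 8.5;0 0 0 0 0 7.2 8.5;0 0 0 0 0 7.2 2;0 0 0 0 0 7.2 1.5",
  force=70,
)

```text
time: 5.1
tool_pos: [532.8, -0.9, 62.9]
tcp_rot: [179.7, 0.0, 87.8]
ft_force: [0.6, -0.8, 0.1]
finger_gap: 58.8
```

apply_moves(
  targets="0 0 0 0 0 0 1.2;0 0 0 0 0 0 1.2;0 0 0 0 0 0 1.2;0 0 0 0 0 -3 1.2;0 0 0 0 0 -6 1.2",
)

```text
time: 5.6
tool_pos: [528.8, -0.4, 118.8]
tcp_rot: [-179.8, -0.0, 87.8]
ft_force: [1.4, 0.0, -0.3]
finger_gap: 23.1
```

```bash
python3 - <<'E'
from h import *
s=sense();print(s["finger_gap"],s["ft_force"],s["time"])
im=snapshot("wrist");c=cam("wrist",s);cv2.imwrite("pics/w3.png",im[:,:,::-1])
for d in place_of("wrist","scraper")[:2]: print(d)
n=snapshot("scene");print(place_of("scene","scraper")[:2]);snapshot("side");print(place_of("side","scraper")[:2])
plan([600,160,150],91.5,1)
E
```

```text
23.067565185065064 [ 1.35  0.   -0.26] 5.6
[{'at': [239.9, 321.9], 'confidence': 0.77}, {'at': [322.0, 347.5], 'confidence': 0.26}]
[{'at': [202.8, 323.4], 'confidence': 0.58}]
from [529.25  -0.48 117.98] [-179.88   -0.01   87.84]
call0: turn [-0.   -0.   -0.06] shift [16.3   6.46 -3.21]
```

apply_moves(
  targets="0 0 0 0 0 -4 1.2;0 0 -0.03 4 1.5 -8 1.2;0 0 -0.06 8.5 3.2 -12 1.2;0 0 -0.06 13 5 -12 1.2;0 0 -0.06 17 6.3 -12 1.2",
)

```text
time: 6.4
tool_pos: [598.0, 161.0, 240.1]
tcp_rot: [179.9, -0.0, 91.2]
ft_force: [0.2, -0.6, -0.7]
finger_gap: 23.2
```

apply_moves(
  targets="0 0 0 0 0 0 1.2;0 0 0 0 0 0 1.2;0 0 0 0 0 0 1.2;0 0 0 0 0 0 1.2;0 0 0 0 0 0 1.2",
)

```text
time: 6.9
tool_pos: [596.6, 158.4, 238.7]
tcp_rot: [-180.0, 0.0, 91.2]
ft_force: [-0.7, 0.2, -0.9]
finger_gap: 23.2
```

```bash
python3 - <<'E'
from h import *
s=sense();print(s["tool_pos"],s["tcp_rot"],s["finger_gap"],s["ft_force"],s["wrist_torque"])
im=snapshot("wrist");c=cam("wrist",s);cv2.imwrite("pics/w4.png",im[:,:,::-1])
for q,z in (("slot_mouth",55),("block",0),("scraper",260),("box_thread0",80),("box_rim",80)):
    for d in place_of("wrist",q)[:3]: print(q,d,onz(c,d["at"],z))
E
```

```text
[596.61 158.44 238.74] [-179.99    0.01   91.18] 23.179362796552795 [-0.67  0.19 -0.93] [-0.05  0.04 -0.01]
slot_mouth {'at': [282.4, 467.4], 'confidence': 0.92} [650.83 294.23  55.  ]
block {'at': [313.0, 477.0], 'confidence': 0.93} [706.52 331.99   0.  ]
box_thread0 {'at': [258.4, 62.5], 'confidence': 0.92} [626.92 -52.62  80.  ]
box_thread0 {'at': [269.4, 208.4], 'confidence': 0.91} [634.17  67.07  80.  ]
box_rim {'at': [250.4, 132.8], 'confidence': 0.67} [618.92   6.06  80.  ]
```

View pics/w4.png

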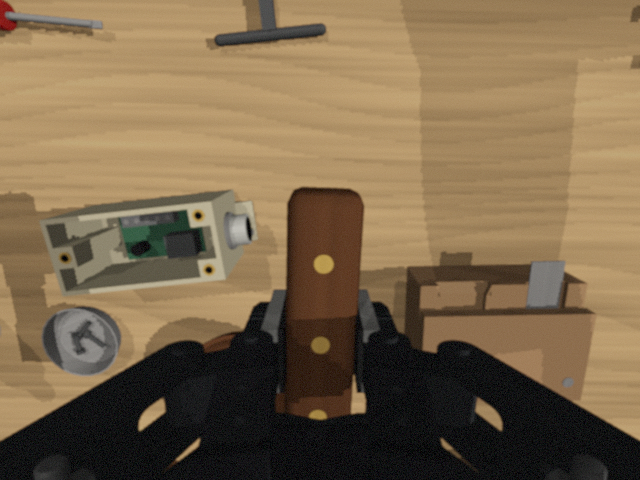

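Threads appear at about (258,65), (215,198) and (269,209). The block's ledge is at rows 284–311, and the rule is at col 545. I zoom into the block.

```bash
python3 - <<'E'
import cv2
im=cv2.imread("pics/w4.png");cv2.imwrite("pics/w4c.png",cv2.resize(im[250:410,400:600],None,fx=3.75,fy=3.75,interpolation=cv2.INTER_CUBIC))
E
```

```text
(no output)
```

View pics/w4c.png

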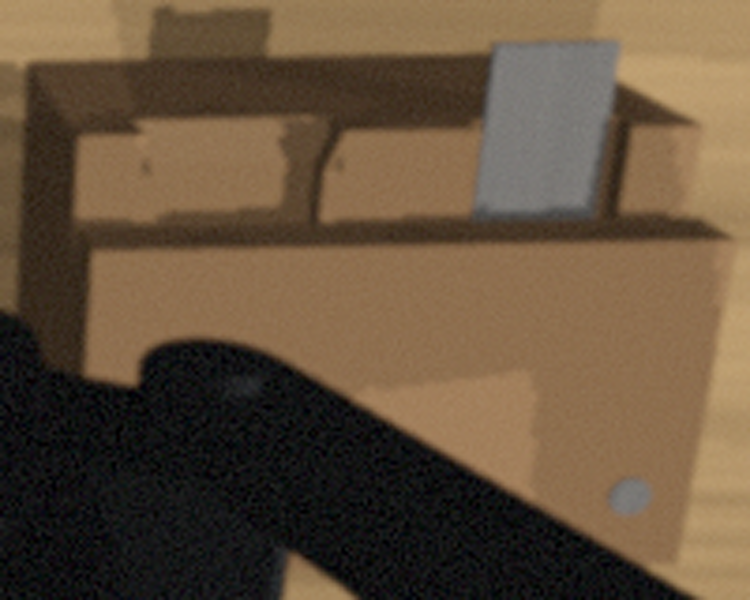

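```bash
python3 - <<'E'
from h import *
s=dict(tool_pos=[596.61,158.44,238.74],tcp_rot=[180,0,91.18]);c=cam("wrist",s)
w=lambda r,k,z:onz(c,(250+r/3.75,400+k/3.75),z)
def L(n,a,b): d=b-a;print(n,a,b,np.degrees(np.arctan2(d[1],d[0])),np.hypot(*d[:2]))
L("ledge front z58",w(132,75,58),w(124,690,58))
L("board front z75",w(247,90,75),w(240,735,75))
L("base front z0",w(64,28,0),w(55,490,0))
L("groove edges z58 inner",w(195,147,58),w(190,318,58))
L("flare z58",w(132,138,58),w(128,340,58))
L("rule z55",w(210,478,56),w(210,598,56)); L("rule tip",w(42,493,56),w(42,618,56))
for n,p in (("t2",(258.4,64)),("t0",(215,198)),("t1",(269.4,209))): print(n,onz(c,p,80))
E
```

```text
ledge front z58 [653.27 250.56  58.  ] [648.37 398.25  58.  ] 91.90247411704917 147.7685706577701
board front z75 [675.27 251.71  75.  ] [670.59 401.89  75.  ] 91.78142240462469 150.26082543050518
base front z0 [655.54 252.28   0.  ] [650.39 381.31   0.  ] 92.28569292155251 129.13180982755628
groove edges z58 inner [669.3  269.56  58.  ] [667.19 311.07  58.  ] 92.91830192661727 41.565655859216314
flare z58 [652.98 265.73  58.  ] [651.02 314.22  58.  ] 92.31902959944081 48.53482948604548
rule z55 [672.58 352.1   56.  ] [672.01 381.64  56.  ] 91.10339515327733 29.53959989149342
rule tip [629.29 348.63  56.  ] [628.71 378.39  56.  ] 91.109643521979 29.774143407810236
t2 [626.93 -51.33  80.  ]
t0 [588.41  61.41  80.  ]
t1 [634.2  67.6  80. ]
```

Crop: the groove runs from cols 147 to 318, the ledge front is at row ~128 and the board front at row ~245. The slot mouth comes out near (652,290.5), heading about 2°. I check whether the held scraper is still level, using the rivets.

```bash
python3 - <<'E'
from h import *
from scipy.optimize import least_squares
def riv(f):
    im=cv2.imread(f);h=cv2.cvtColor(im,cv2.COLOR_BGR2HSV);m=cv2.inRange(h,(18,90,110),(32,255,255));m[:, :285]=0;m[:,360:]=0
    n,_,st,ce=cv2.connectedComponentsWithStats(m)
    return [(ce[i][1],ce[i][0],int(st[i][4])) for i in range(1,n) if st[i][4]>40]
a,b=riv("pics/w2.png"),riv("pics/w4.png");print(a);print(b,riv("pics/w3.png"))
c2=cam("wrist",dict(tool_pos=[529.67,-1.26,131.8],tcp_rot=[180,0,87.75]))
P=[onz(c2,p[:2],91.5) for p in a];print(P)
c0=cam("wrist",dict(tool_pos=[0,0,0],tcp_rot=[180,0,90]))  # tool frame: x world=tool y, z world=-tool z
# level scraper at grasp, TCP (529.7,-1.3,59.8)
A=down(87.75);Q=[A.T@(p-np.array([529.67,-1.3,59.8])) for p in P];print(Q)
D=down(90)
for p in Q: print("pred level",proj(c0,D@p))
def mv(p,v):
    t=v[2];y,z=p[1],p[2]+21.7
    return np.array([p[0],y*np.cos(t)-z*np.sin(t)+v[0],y*np.sin(t)+z*np.cos(t)-21.7+v[1]])
f=lambda v:[proj(c0,D@mv(p,v))[0]-q[0] for p,q in zip(Q,b)]
r=least_squares(f,[0,0,0]);print(r.x,r.fun,"pitch deg (pos = tool z down at fwd)",np.degrees(r.x[2]))
E
```

```text
[(np.float64(32.90731292517007), np.float64(315.8758503401361), 1176), (np.float64(29.47826086956522), np.float64(322.3478260869565), 46), (np.float64(48.486666666666665), np.float64(347.38666666666666), 150), (np.float64(55.44827586206897), np.float64(289.41379310344826), 116), (np.float64(81.86705202312139), np.float64(342.7514450867052), 519), (np.float64(136.4193657219973), np.float64(317.37381916329286), 2964), (np.float64(126.9047619047619), np.float64(354.2142857142857), 42), (np.float64(144.39506172839506), np.float64(325.7901234567901), 81), (np.float64(156.34259259259258), np.float64(338.3888888888889), 108), (np.float64(214.2471590909091), np.float64(351.0426136363636), 352), (np.float64(216.275), np.float64(287.575), 80), (np.float64(236.0), np.float64(316.0), 143), (np.float64(250.62698412698413), np.float64(287.55555555555554), 126), (np.float64(291.6279069767442), np.float64(315.68992248062017), 129), (np.float64(296.3188405797101), np.float64(348.4927536231884), 69), (np.float64(318.42857142857144), np.float64(288.0238095238095), 42), (np.float64(342.8189655172414), n
[... 1744 characters left out ...]
([ -1.58,   7.15, -31.7 ]), array([ 15.29,   9.76, -31.7 ]), array([-16.11,  22.17, -31.7 ]), array([ -1.88,  36.42, -31.7 ])]
pred level [-45.41 313.28]
pred level [-51.63 324.48]
pred level [-17.35 367.44]
pred level [ -4.95 268.04]
pred level [ 41.45 358.88]
pred level [133.9  316.03]
pred level [118.09 377.13]
pred level [147.05 329.9 ]
pred level [166.58 350.48]
pred level [258.49 369.95]
pred level [261.64 268.56]
pred level [291.88 314.  ]
pred level [314.   269.25]
pred level [374.59 313.64]
pred level [381.38 364.34]
pred level [413.13 271.33]
pred level [447.47 313.22]
[ 27.85 -45.56   0.51] [119.91 -81.74 -18.9  -43.62  24.37] pitch deg (pos = tool z down at fwd) 29.14480427609137
```

```bash
python3 - <<'E'
from h import *
from scipy.optimize import least_squares
a=[(236,316),(291.63,315.69),(342.82,315.34)];b=[(263.75,323.29),(344.64,320.12),(414.47,317.66)]
c0=cam("wrist",dict(tool_pos=[0,0,0],tcp_rot=[180,0,90]));D=down(90)
# w2: tool z of handle top when TCP at 131.8
ry=lambda p,h: D.T@onz(c0,p,h)
Q=np.array([ry(p,91.5-131.8) for p in a]);Q[:,2]-=0;Q0=Q.copy();Q0[:,2]=-31.7;print(Q)
def mv(p,v):
    t,g=v[2],v[3];q=R.from_rotvec([t,0,0])*R.from_rotvec([0,0,g])
    return q.apply(p-[0,0,-21.7])+[v[4],v[0],v[1]-21.7]
def f(v): return np.ravel([proj(c0,D@mv(p,v))-q for p,q in zip(Q0,b)])
for fix in (None,):
    r=least_squares(f,np.zeros(5));print("dy,dz,pitch,yaw,dx",r.x,np.degrees(r.x[2:4]),r.fun)
g=lambda v:f([v[0],0,v[1],v[2],v[3]]);r=least_squares(g,np.zeros(4));print("dz=0",r.x,np.degrees(r.x[1:3]),r.fun)
E
```

```text
[[ -1.35 -22.24  40.3 ]
 [ -1.62   7.15  40.3 ]
 [ -1.92  36.42  40.3 ]]
dy,dz,pitch,yaw,dx [-8.55  4.84  0.05  0.02  2.41] [3.1  1.34] [-0.   -0.06  0.    0.13 -0.   -0.07]
dz=0 [-11.32   0.11   0.02   2.39] [6.31 1.27] [-0.44 -0.04  0.78  0.11 -0.3  -0.06]
```

```bash
python3 - <<'E'
from h import *
from scipy.optimize import least_squares
rows2=[187,236,291.63,342.82,375.5];rows4=[188,263.75,344.64,414.47]
c0=cam("wrist",dict(tool_pos=[0,0,0],tcp_rot=[180,0,90]));D=down(90)
pr=lambda y,z: proj(c0,D@np.array([0,y,z]))[0]
# w2: unknown h, y0, rivets x1..x3 (end -100, junction 0 fixed), level
for roll in (0,np.radians(.6),-np.radians(.6)):
    f=lambda v:[pr(v[1]+x*np.cos(roll),v[0]+x*np.sin(roll))-r for x,r in zip([-100,*v[2:5],0],rows2)]
    r=least_squares(f,[35,45,-73,-43,-14]);print("w2",r.x)
    X=[-100,*r.x[2:5]]
    # w4: y0,z (handle-top at scraper x=-50), pitch
    for XX in (X,[-100,-78,-50,-22],[-100,-75,-45,-15]):
        g=lambda v:[pr(v[0]+(x+50)*np.cos(v[2]),v[1]+(x+50)*np.sin(v[2]))-r for x,r in zip(XX,rows4)]
        q=least_squares(g,[0,-31,0]);print("  y0,ztop,pitchdeg",q.x[:2],np.degrees(q.x[2]),q.fun)
E
```

```text
w2 [ 35.64  53.18 -76.58 -47.93 -19.41]
  y0,ztop,pitchdeg [ -4.51 -29.21] 2.9068441727812706 [-0.01  0.04 -0.04  0.01]
  y0,ztop,pitchdeg [ -5.56 -34.8 ] 5.429384736538626 [ 0.13 -0.39  0.41 -0.15]
  y0,ztop,pitchdeg [ -3.6  -22.41] 2.0284481760108406 [-0.1   0.31 -0.32  0.12]
w2 [ 35.41  53.02 -76.68 -48.08 -19.5 ]
  y0,ztop,pitchdeg [ -4.62 -29.66] 3.277320081878266 [-0.01  0.04 -0.04  0.01]
  y0,ztop,pitchdeg [ -5.56 -34.8 ] 5.429384736538626 [ 0.13 -0.39  0.41 -0.15]
  y0,ztop,pitchdeg [ -3.6  -22.41] 2.0284481760108406 [-0.1   0.31 -0.32  0.12]
w2 [ 35.85  53.32 -76.47 -47.79 -19.32]
  y0,ztop,pitchdeg [ -4.4  -28.76] 2.5364560387475836 [-0.01  0.04 -0.04  0.01]
  y0,ztop,pitchdeg [ -5.56 -34.8 ] 5.429384736538626 [ 0.13 -0.39  0.41 -0.15]
  y0,ztop,pitchdeg [ -3.6  -22.41] 2.0284481760108406 [-0.1   0.31 -0.32  0.12]
```

```bash
cat >> h.py <<'E'
def T(Rm,p): M=np.eye(4);M[:3,:3]=Rm;M[:3,3]=p;return M
def planT(M,s=None):
    s=s or sense(); C=T(rot(s["tcp_rot"]),s["tool_pos"]); d=np.linalg.inv(C)@M
    print("from",s["tool_pos"],s["tcp_rot"],"to",M[:3,3]); print("turn",R.from_matrix(d[:3,:3]).as_rotvec().round(4),"shift cm",(d[:3,3]/10).round(3))
# scraper in tool: scraper x~tool y, scraper z~-tool z ; pitch/yaw in hand
P,G,XL=0.0507,0.0,0.0
def grip(pitch,g,xl,y50=-4.5,z50=-19.2):
    B=R.from_rotvec([0,0,g]).as_matrix()@R.from_rotvec([pitch,0,0]).as_matrix()@np.array([[0,1,0],[1,0,0],[0,0,-1.]])
    return T(B,np.array([xl,y50,z50])+B@np.array([50,0,0]))
SLOT=T(rot([0,0,2.0]),[652,290.5,55])
E
python3 - <<'E'
from h import *
c0=cam("wrist",dict(tool_pos=[0,0,0],tcp_rot=[180,0,90]));D=down(90)
b=[(263.75,323.29),(344.64,320.12),(414.47,317.66)];X=[]
for p,x in zip(b,(-76.6,-48,-19.4)): X.append(D.T@onz(c0,p,29.2-(x+50)*np.sin(.05)))
X=np.array(X);print(X);g=-np.polyfit(X[:,1],X[:,0],1)[0];print("yaw g",np.degrees(g),"x at -50",np.interp(-4.5,X[:,1],X[:,0]))
xl=np.interp(-4.5,X[:,1],X[:,0])
GT=grip(.0507,g,xl);print(GT)
S=SLOT@T(np.eye(3),[-110,0,15]);planT(S@np.linalg.inv(GT))
S=SLOT@T(np.eye(3),[-110,0,0]);print((S@np.linalg.inv(GT))[:3,3])
E
```

```text
[[  1.58 -31.05 -30.53]
 [  0.58  -2.43 -29.1 ]
 [ -0.32  26.02 -27.67]]
yaw g 1.9016050977017562 x at -50 0.6511929052186918
[[ -0.03   1.    -0.    -1.01]
 [  1.     0.03   0.05  45.41]
 [  0.05   0.    -1.   -16.67]
 [  0.     0.     0.     1.  ]]
from [596.84 159.41 239.05] [179.98  -0.    91.25] to [497.6  284.61  51.05]
turn [-0.05 -0.   -0.05] shift cm [12.73 -9.65 18.8 ]
[497.6  284.61  36.05]
```

apply_moves(
  targets="-0.02 0 -0.02 4 -3 2 1.2;-0.04 0 -0.04 8 -6 4 1.2;-0.05 0 -0.05 12.7 -9.6 7 1.2;-0.05 0 -0.05 12.7 -9.6 11 1.2;-0.05 0 -0.05 12.7 -9.6 15 1.2",
)

```text
time: 7.7
tool_pos: [496.9, 287.3, 88.9]
tcp_rot: [177.0, -0.0, 94.3]
ft_force: [0.3, -0.8, -1.2]
finger_gap: 23.0
```

apply_moves(
  targets="0 0 0 0 0 2.3 1.2;0 0 0 0 0 3.8 1.2;0 0 0 0 0 3.8 1.2;0 0 0 0 0 3.8 1.2;0 0 0 0 0 3.8 1.2",
)

```text
time: 8.2
tool_pos: [501.7, 285.2, 53.3]
tcp_rot: [176.9, -0.0, 94.1]
ft_force: [-0.2, -0.7, -0.5]
finger_gap: 23.0
```

```bash
python3 - <<'E'
from h import *
s=sense();print(s["finger_gap"],s["time"])
im=snapshot("side");cs=cam("side");w=snapshot("wrist");cw=cam("wrist",s);cv2.imwrite("pics/w5.png",w[:,:,::-1]);cv2.imwrite("pics/s5.png",im[:,:,::-1])
GT=grip(.0507,np.radians(1.9),.65);Cur=T(rot(s["tcp_rot"]),s["tool_pos"])@GT
print("scraper est in slot",(np.linalg.inv(SLOT)@Cur)[:3,3],R.from_matrix((np.linalg.inv(SLOT)@Cur)[:3,:3]).as_rotvec())
pt=lambda p:proj(cs,(Cur@np.array([*p,1]))[:3])
print("tip corners",pt([90,17,1.5]),pt([90,-17,1.5]),"junction",pt([0,17,1.5]),"handle end top",pt([-100,12,10]))
print("slot mouth px side",proj(cs,SLOT[:3,3]),"block corners",[proj(cs,(SLOT@np.array([x,y,z-55,1]))[:3]) for x,y,z in((0,-40,58),(0,110,58),(22,-40,75),(22,110,75),(0,24,58),(0,-24,58))])
c=im[190:340,130:330,::-1];cv2.imwrite("pics/s5c.png",cv2.resize(c,None,fx=4,fy=4,interpolation=cv2.INTER_CUBIC))
S=SLOT@T(np.eye(3),[-110,0,0]);planT(S@np.linalg.inv(GT))
E
```

```text
22.956693133089743 8.2
scraper est in slot [-105.94    0.54   17.32] [ 0. -0.  0.]
tip corners [276.69 211.74] [268.74 223.47] junction [295.48 238.31] handle end top [314.3  272.28]
slot mouth px side [275.37 214.89] block corners [array([265.41, 228.05]), array([301.4 , 174.72]), array([256.07, 220.94]), array([291.24, 167.01]), array([280.04, 206.37]), array([268.98, 222.77])]
from [501.39 285.1   52.94] [176.96   0.    94.12] to [497.6  284.61  36.05]
turn [ 0. -0.  0.] shift cm [-0.02 -0.47  1.67]
```

View pics/s5c.png

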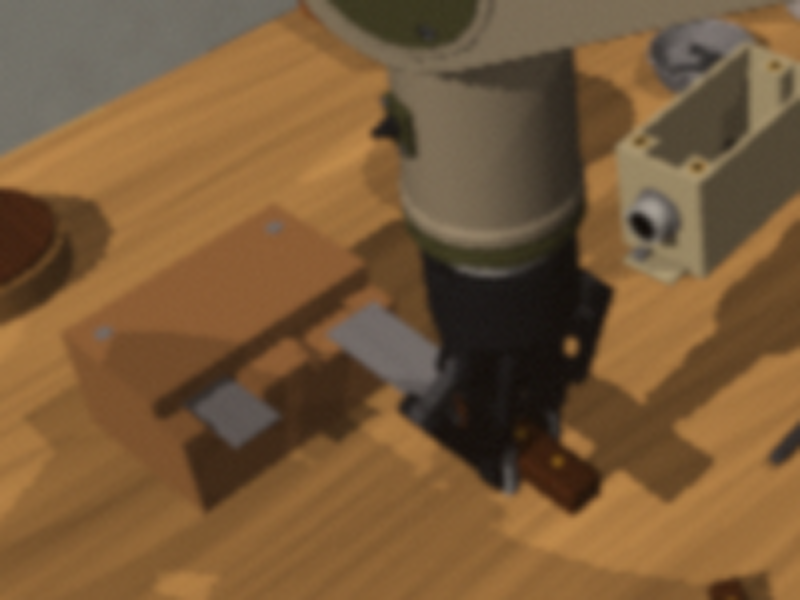

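Side crop: blade tip corners are at (332,330) and (375,302), and the handle end top corner is at about (570,487). They sit about 3 px above my prediction while the block agrees, so I refine the in-hand pose with both cameras.

```bash
python3 - <<'E'
from h import *
from scipy.optimize import least_squares
for i in range(3): snapshot("side"); s=sense(); print(s["time"],s["tool_pos"],s["tcp_rot"])
cs=cam("side");c0=cam("wrist",dict(tool_pos=[0,0,0],tcp_rot=[180,0,90]));D=down(90)
TC=T(rot([176.96,0,94.12]),[501.4,285.1,53.0])
ob=[((90,17,1.5),(330,332)),((90,-17,1.5),(302,375)),((-100,12,10),(487,570))]
rv=[(-100,None,188),(-76.6,323.29,263.75),(-48,320.12,344.64),(-19.4,317.66,414.47)]
def res(v,ws):
    G=grip(v[0],v[1],v[2],v[3],v[4]);o=[]
    for p,q in ob: o+=list(ws*(proj(cs,(TC@G@np.array([*p,1]))[:3])-np.array([190+q[0]/4,130+q[1]/4])))
    for x,c,r in rv:
        q=proj(c0,D@(G@np.array([x,0,10,1]))[:3]);o.append(q[0]-r); o+= [q[1]-c] if c else []
    return o
for ws in (0.3,1,2):
    r=least_squares(res,[.05,.03,.6,-4.5,-19.2],args=(ws,));print(ws,np.degrees(r.x[:2]),r.x[2:],np.round(r.fun,1))
E
```

```text
8.35 [501.13 285.01  52.61] [176.99   0.01  94.12]
8.4 [500.83 284.9   52.25] [177.02   0.03  94.13]
8.45 [500.56 284.84  51.91] [177.05   0.04  94.13]
0.3 [2.45 2.  ] [  0.74  -4.82 -19.11] [ 1.2 -0.3  0.9 -0.   0.9  0.   0.1 -0.1  0.1 -0.2  0.1  0.4 -0.2]
1 [0.86 2.49] [  0.65  -4.31 -18.65] [ 2.5 -1.   1.7  0.1  3.6 -0.2  0.  -0.7  0.5 -0.2 -0.2  1.7 -1.2]
2 [0.69 2.86] [  0.49  -4.75 -20.1 ] [ 3.5 -1.4  1.9  1.   6.6 -0.2 -1.  -0.7  0.6  0.8 -0.8  3.6 -2.3]
```

```bash
cat >> h.py <<'E'
GT=grip(np.radians(2.0),np.radians(2.0),.7,-4.6,-20.3)
def sl(s): return np.linalg.inv(SLOT)@T(rot(s["tcp_rot"]),s["tool_pos"])@GT
E
python3 - <<'E'
from h import *
for i in range(3): snapshot("side")
s=sense();print(s["time"],sl(s)[:3,3])
for x,z in ((-80,10),(-80,-1),(-50,-1),(-2,0)):
    planT(SLOT@T(np.eye(3),[x,0,z])@np.linalg.inv(GT),s)
E
```

```text
8.6 [-107.73    0.1    16.98]
from [500.03 284.66  51.17] [177.12   0.06  94.13] to [527.42 285.61  44.87]
turn [ 0.02 -0.    0.  ] shift cm [-0.1   2.7   0.77]
from [500.03 284.66  51.17] [177.12   0.06  94.13] to [527.42 285.61  33.87]
turn [ 0.02 -0.    0.  ] shift cm [-0.1   2.65  1.86]
from [500.03 284.66  51.17] [177.12   0.06  94.13] to [557.4  286.66  33.87]
turn [ 0.02 -0.    0.  ] shift cm [-0.21  5.64  2.02]
from [500.03 284.66  51.17] [177.12   0.06  94.13] to [605.37 288.33  34.87]
turn [ 0.02 -0.    0.  ] shift cm [-0.39 10.44  2.16]
```

apply_moves(
  targets="0.02 0 0 -0.1 1.5 0.4 1.2;0.02 0 0 -0.1 2.7 0.7 1.2;0.02 0 0 -0.1 2.7 1.1 1.2;0.02 0 0 -0.1 2.7 1.4 1.2;0.02 0 0 -0.1 2.7 1.7 1.2",
  force=50,
)

```text
time: 9.1
tool_pos: [526.8, 285.5, 34.6]
tcp_rot: [178.3, 0.1, 94.1]
ft_force: [0.1, -0.1, -1.7]
finger_gap: 23.2
```

```bash
python3 - <<'E'
from h import *
for i in range(4): snapshot("side")
s=sense();print(s["time"],sl(s)[:3,3],s["ft_force"],s["wrist_torque"],s["finger_gap"])
E
```

```text
9.3 [-80.11   0.15   0.02] [-0.31 -0.54 -1.09] [-0.02  0.11  0.03] 23.46575917181584
```

apply_moves(
  targets="0 0 0 -0.02 0.6 0.1 1.2;0 0 0 -0.04 1.2 0.13 1.2;0 0 0 -0.06 1.8 0.16 1.2;0 0 0 -0.08 2.4 0.19 1.2;0 0 0 -0.1 3 0.22 1.2",
)

```text
time: 9.8
tool_pos: [558.1, 286.6, 33.5]
tcp_rot: [178.3, 0.1, 94.1]
ft_force: [-0.6, 0.5, -3.3]
finger_gap: 23.3
```

```bash
python3 - <<'E'
from h import *
for i in range(3): snapshot("wrist")
s=sense();print(s["time"],sl(s)[:3,3],s["ft_force"],s["wrist_torque"],s["finger_gap"])
im=snapshot("wrist")[:,:,::-1];h=cv2.cvtColor(im,cv2.COLOR_BGR2HSV);m=cv2.inRange(h,(18,90,110),(32,255,255));m[:250]=0;m[:,:295]=0;m[:,345:]=0
n,_,st,ce=cv2.connectedComponentsWithStats(m);print([(ce[i].round(1),st[i][4]) for i in range(1,n) if st[i][4]>60])
E
```

```text
9.95 [-48.84   0.06  -1.2 ] [ 1.01  0.24 -2.79] [-0.04  0.19  0.03] 22.866230397316503
[(array([323.2, 264.4]), np.int32(309)), (array([320., 345.]), np.int32(219)), (array([317.6, 414.1]), np.int32(142))]
```

apply_moves(
  targets="0 0 0 -0.02 0.6 0.06 1.2;0 0 0 -0.04 1.2 0.1 1.2;0 0 0 -0.06 1.8 0.14 1.2;0 0 0 -0.08 2.4 0.17 1.2;0 0 0 -0.1 3 0.2 1.2",
)

```text
time: 10.5
tool_pos: [588.5, 288.0, 33.0]
tcp_rot: [178.3, 0.1, 94.1]
ft_force: [-1.0, 0.3, -2.1]
finger_gap: 23.2
```

```bash
python3 - <<'E'
from h import *
for i in range(3): snapshot("wrist")
s=sense();print(s["time"],sl(s)[:3,3],s["ft_force"],s["wrist_torque"],s["finger_gap"])
im=snapshot("wrist")[:,:,::-1];h=cv2.cvtColor(im,cv2.COLOR_BGR2HSV);m=cv2.inRange(h,(18,90,110),(32,255,255));m[:250]=0;m[:,:295]=0;m[:,345:]=0
n,_,st,ce=cv2.connectedComponentsWithStats(m);print([(ce[i].round(1),st[i][4]) for i in range(1,n) if st[i][4]>60])
E
```

```text
10.65 [-18.7    0.26  -2.03] [ 1.48  0.26 -2.58] [-0.    0.15 -0.01] 23.355090366722308
[(array([323.1, 264. ]), np.int32(315)), (array([320.3, 344. ]), np.int32(201)), (array([317.5, 414.2]), np.int32(144))]
```

apply_moves(
  targets="0 0 0 -0.02 0.6 0.03 1.2;0 0 0 -0.04 1.2 0.06 1.2;0 0 0 -0.06 1.7 0.09 1.2;0 0 0 -0.07 2 0.1 1.2;0 0 0 -0.08 2.3 0.12 1.2",
)

```text
time: 11.2
tool_pos: [605.2, 288.6, 31.5]
tcp_rot: [179.0, 0.2, 94.2]
ft_force: [-43.2, -5.5, 28.0]
finger_gap: 23.1
```

```bash
python3 - <<'E'
from h import *
for i in range(3): snapshot("wrist")
s=sense();print(s["time"],sl(s)[:3,3],s["ft_force"],s["wrist_torque"],s["finger_gap"])
im=snapshot("wrist")[:,:,::-1];h=cv2.cvtColor(im,cv2.COLOR_BGR2HSV);m=cv2.inRange(h,(18,90,110),(32,255,255));m[:250]=0;m[:,:295]=0;m[:,345:]=0
n,_,st,ce=cv2.connectedComponentsWithStats(m);print([(ce[i].round(1),st[i][4]) for i in range(1,n) if st[i][4]>60])
E
```

```text
11.35 [-1.5  -0.21 -4.22] [-28.81  -7.48  16.68] [-1.1   4.01 -0.72] 23.196984609240317
[(array([321.8, 261. ]), np.int32(315)), (array([319.8, 342.7]), np.int32(229)), (array([318.5, 414. ]), np.int32(154))]
```

apply_moves(
  targets="0 0 0 0 -0.1 0 1.2;0 0 0 0 -0.1 0 5.5;0 0 0 0 -0.1 0 5.5;0 0 0 0 -0.1 0 5.5;0 0 0 0 -0.1 0 5.5",
)

```text
time: 11.9
tool_pos: [610.5, 288.8, 32.7]
tcp_rot: [178.2, 0.1, 94.1]
ft_force: [-0.9, 0.1, 0.6]
finger_gap: 55.0
```

apply_moves(
  targets="0 0 0 0 -0.2 -2 5.5;0 0 0 0 -0.3 -5 5.5;0 0 0 0 -0.5 -9 5.5;0 0 0 0 -0.6 -13 5.5;0 0 0 0 -0.7 -16 5.5",
)

```text
time: 12.4
tool_pos: [599.0, 288.4, 195.5]
tcp_rot: [178.1, 0.0, 94.1]
ft_force: [0.7, 0.7, 1.0]
finger_gap: 54.9
```

```bash
python3 - <<'E'
from h import *
for i in range(3): snapshot("side")
s=sense();print(s["time"],s["finger_gap"],s["ft_force"])
w=snapshot("wrist");c=cam("wrist",s);im=snapshot("side");cs=cam("side")
for q in ("scraper","slot_mouth"):
  for d in place_of("wrist",q)[:2]: print(q,d,onz(c,d["at"],55))
  for d in place_of("side",q)[:2]: print(q,d,onz(cs,d["at"],55))
a=cv2.resize(w[120:480,100:540,::-1],(490,400));b=cv2.resize(im[210:330,150:270,::-1],(400,400),interpolation=2)
import numpy as np
cv2.imwrite("pics/rel.png",np.hstack([a[:,:400],b]))
plan([560,-367,150],5,4)
E
```

```text
12.55 54.89248722757803 [ 0.01  1.03 -0.26]
scraper {'at': [286.6, 317.6], 'confidence': 0.89} [650.2  291.38  55.  ]
scraper {'at': [317.5, 351.5], 'confidence': 0.35} [675.64 320.99  55.  ]
scraper {'at': [275.0, 212.6], 'confidence': 0.58} [656.98 293.33  55.  ]
scraper {'at': [366.7, 317.2], 'confidence': 0.56} [305.1  311.77  55.  ]
slot_mouth {'at': [276.3, 214.0], 'confidence': 0.71} [651.02 293.78  55.  ]
from [597.21 287.71 189.96] [178.45   0.12  94.14]
call0: turn [ 0.01 -0.    0.39] shift [-16.26  -2.13   0.98]
call1: turn [ 0.01 -0.    0.39] shift [-15.85   4.19   1.05]
call2: turn [ 0.01 -0.    0.39] shift [-13.07   9.89   1.08]
call3: turn [ 0.01 -0.    0.39] shift [-8.33 14.11  1.06]
```

View pics/rel.png

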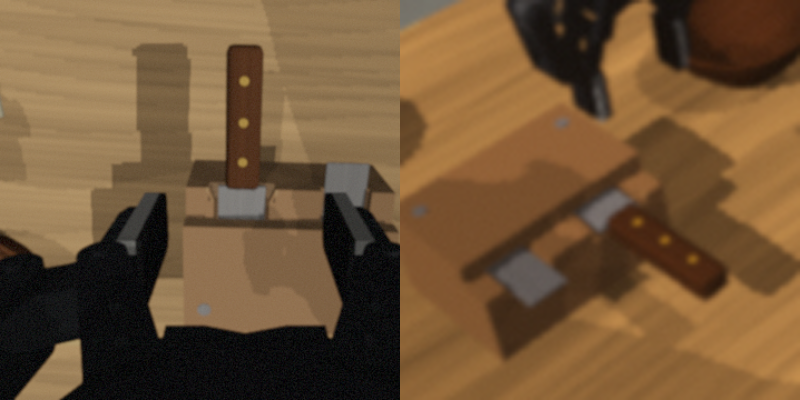

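The release picture shows the scraper in the slot with the handle against the face, rule untouched. Both networks put its origin within a few mm of the mouth. Now the panel.

```bash
python3 - <<'E'
from h import *
plan([560,-350,240],-5,4)
E
```

```text
from [597.21 287.71 189.96] [178.45   0.12  94.14]
call0: turn [ 0.01 -0.01  0.43] shift [-15.84  -2.04  -1.27]
call1: turn [ 0.01 -0.01  0.43] shift [-15.24   4.78  -1.19]
call2: turn [ 0.01 -0.01  0.43] shift [-11.84  10.72  -1.16]
call3: turn [ 0.01 -0.01  0.43] shift [-6.27 14.7  -1.18]
```

apply_moves(
  targets="0 0 0.08 -3 -0.4 -0.4 5.5;0 0 0.17 -6.3 -0.8 -0.7 8.5;0 0 0.26 -9.5 -1.2 -1 8.5;0.01 -0.005 0.35 -12.7 -1.6 -1.2 8.5;0.01 -0.01 0.43 -15.8 -2 -1.3 8.5",
)

```text
time: 13.35
tool_pos: [588.6, 127.6, 203.8]
tcp_rot: [178.9, 0.1, 69.3]
ft_force: [0.9, 0.1, 0.4]
finger_gap: 84.9
```

apply_moves(
  targets="0 0 0.08 -3 1 -0.4 8.5;0 0 0.17 -6 1.9 -0.7 8.5;0 0 0.26 -9 2.9 -1 8.5;0.01 -0.005 0.35 -12 3.8 -1.2 8.5;0.01 -0.01 0.43 -15.2 4.8 -1.2 8.5",
)

```text
time: 13.85
tool_pos: [580.2, -31.2, 217.1]
tcp_rot: [179.4, 0.3, 44.6]
ft_force: [-0.8, -0.1, 0.5]
finger_gap: 85.3
```

apply_moves(
  targets="0 0 0.08 -2.4 2.1 -0.4 8.5;0 0 0.17 -4.7 4.3 -0.7 8.5;0 0 0.26 -7 6.4 -1 8.5;0.01 -0.005 0.35 -9.5 8.6 -1.2 8.5;0.01 -0.01 0.43 -11.8 10.7 -1.2 8.5",
)

```text
time: 14.35
tool_pos: [571.8, -190.5, 230.6]
tcp_rot: [179.8, 0.7, 20.0]
ft_force: [0.9, -0.9, 1.1]
finger_gap: 85.3
```

apply_moves(
  targets="0 0 0.08 -1.2 2.9 -0.4 8.5;0 0 0.17 -2.5 5.9 -0.7 8.5;0 0 0.26 -3.8 8.8 -1 8.5;0.01 -0.005 0.35 -5 11.8 -1.2 8.5;0.01 -0.01 0.43 -6.3 14.7 -1.2 8.5",
)

```text
time: 14.85
tool_pos: [563.7, -350.0, 243.7]
tcp_rot: [-180.0, 1.2, -4.7]
ft_force: [0.3, 0.0, 0.3]
finger_gap: 84.7
```

apply_moves(
  targets="0 0 0 0 0 0 8.5;0 0 0 0 0 0 8.5;0 0 0 0 0 0 8.5;0 0 0 0 0 0 8.5;0 0 0 0 0 0 8.5",
)

```text
time: 15.35
tool_pos: [564.4, -347.6, 244.7]
tcp_rot: [180.0, 1.1, -4.3]
ft_force: [-0.4, 0.2, 0.0]
finger_gap: 84.8
```

```bash
python3 - <<'E'
from h import *
snapshot("wrist");s=sense();print(s["time"],s["tool_pos"],s["tcp_rot"])
w=snapshot("wrist");c=cam("wrist",s);cv2.imwrite("pics/w6.png",w[:,:,::-1])
for q,z in (("panel",30),("panel_hole0",40),("panel_hole2",40)):
  for d in place_of("wrist",q)[:4]: print(q,d,onz(c,d["at"],z))
E
```

```text
15.4 [ 564.39 -347.72  244.7 ] [179.97   1.13  -4.35]
panel {'at': [228.1, 311.2], 'confidence': 0.92} [ 549.5  -360.49   30.  ]
panel_hole0 {'at': [163.9, 292.4], 'confidence': 0.94} [ 538.24 -298.65   40.  ]
panel_hole0 {'at': [281.4, 306.0], 'confidence': 0.88} [ 540.71 -410.52   40.  ]
panel_hole2 {'at': [163.9, 292.4], 'confidence': 0.94} [ 538.24 -298.65   40.  ]
panel_hole2 {'at': [281.4, 306.0], 'confidence': 0.88} [ 540.71 -410.52   40.  ]
```

View pics/w6.png

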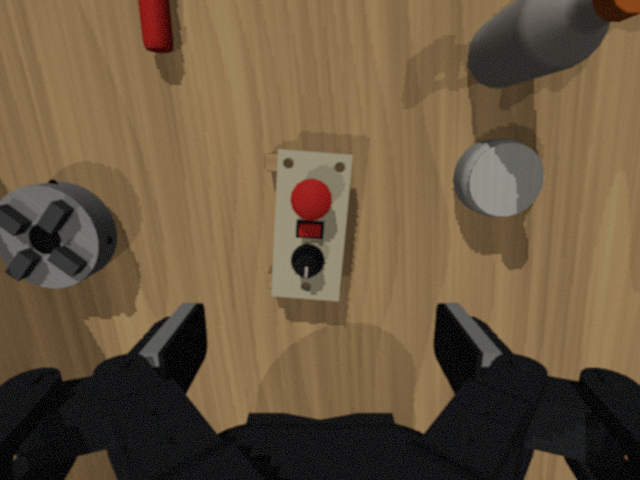

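The panel's corners are at (150,279), (155,352), (301,340) and (296,273); holes near (163,289), (167,340) and (286,306), stop-button end towards +y.

```bash
python3 - <<'E'
from h import *
s=dict(tool_pos=[564.39,-347.72,244.7],tcp_rot=[179.97,1.13,-4.35]);c=cam("wrist",s)
im=cv2.imread("pics/w6.png");g=cv2.cvtColor(im,cv2.COLOR_BGR2GRAY)
h=[]
for r0,c0 in ((163,289),(167,340),(286,306)):
    p=g[r0-8:r0+9,c0-8:c0+9].astype(float);w=np.clip(np.median(p)-25-p,0,None)
    yy,xx=np.mgrid[-8:9,-8:9];w*=(yy**2+xx**2<50);h.append((r0+(w*yy).sum()/w.sum(),c0+(w*xx).sum()/w.sum()))
print(np.array(h));H=[onz(c,p,39) for p in h];print(np.array(H))
# grey: cream mask -> minAreaRect in world
C=np.array([onz(c,p,40) for p in ((150,279),(155,352),(301,340),(296,273))]);print(C,C.mean(0))
obj=np.array([[58,23],[58,-23],[-58,0]]);W=np.array(H)[:,:2]
o=obj-obj.mean(0);w=W-W.mean(0);a=np.arctan2((o[:,0]*w[:,1]-o[:,1]*w[:,0]).sum(),(o*w).sum());Rm=np.array([[np.cos(a),-np.sin(a)],[np.sin(a),np.cos(a)]])
print("yaw",np.degrees(a),"origin",W.mean(0)-Rm@obj.mean(0),"res",w-o@Rm.T)
for e in ((0,1),(3,2),(3,0),(2,1)): d=C[e[1]]-C[e[0]];print(np.degrees(np.arctan2(d[1],d[0])),np.hypot(*d[:2]))
E
```

```text
[[162.78 287.83]
 [166.84 339.29]
 [286.59 305.57]]
[[ 534.16 -297.43   39.  ]
 [ 579.73 -304.45   39.  ]
 [ 539.74 -416.23   39.  ]]
[[ 527.56 -285.78   40.  ]
 [ 591.54 -294.98   40.  ]
 [ 572.19 -433.2    40.  ]
 [ 507.13 -423.44   40.  ]] [ 549.61 -359.35   40.  ]
yaw 81.48660205125286 origin [ 548.35 -358.49] res [[-0.03  0.29]
 [ 0.05  0.08]
 [-0.02 -0.38]]
-8.182650071288874 64.63853851563063
-8.53001007731399 65.79317401350797
81.55669768570456 139.1643942731897
82.03096808080471 139.56279788893627
```

```bash
python3 - <<'E'
from h import *
plan([549,-359,110],-8.4); plan([549,-359,8],-8.4)
E
```

```text
from [ 564.23 -348.36  244.71] [179.97   1.13  -4.41]
call0: turn [0.   0.02 0.07] shift [-1.17  1.17 13.5 ]
from [ 564.23 -348.36  244.71] [179.97   1.13  -4.41]
call0: turn [0.   0.02 0.07] shift [-0.97  1.17 23.7 ]
```

apply_moves(
  targets="0 0.02 0.07 -1.2 1.2 4 8.5;0 0.02 0.07 -1.2 1.2 8 8.5;0 0.02 0.07 -1.2 1.2 11.5 8.5;0 0.02 0.07 -1.2 1.2 13.5 8.5;0 0.02 0.07 -1.2 1.2 13.5 8.5",
)

```text
time: 16.1
tool_pos: [546.1, -357.7, 105.2]
tcp_rot: [-179.9, 0.4, -8.4]
ft_force: [-0.5, 0.6, -0.7]
finger_gap: 84.9
```

apply_moves(
  targets="0 0 0 0 0 0 8.5;0 0 0 0 0 0 8.5;0 0 0 0 0 0 8.5;0 0 0 0 0 0 8.5;0 0 0 0 0 0 8.5",
)

```text
time: 16.6
tool_pos: [549.0, -359.8, 110.8]
tcp_rot: [179.9, -0.1, -8.4]
ft_force: [0.6, -0.6, 0.3]
finger_gap: 85.0
```

```bash
python3 - <<'E'
from h import *
s=sense();print(s["time"]);w=snapshot("wrist");c=cam("wrist",s);cv2.imwrite("pics/w7.png",w[:,:,::-1])
R2=rot([0,0,81.6])
for p in ((58,23),(58,-23),(-58,0),(70,33),(70,-33)): print("pred",proj(c,R2@[*p,10]+[549,-359,30]))
for d in place_of("wrist","panel_hole0")[:3]: print(d,onz(c,d["at"],39))
plan([549,-359,8],-8.4,1,s)
E
```

```text
16.6
pred [155.82 279.58]
pred [155.67 364.22]
pred [346.62 321.96]
pred [132.85 260.22]
pred [132.64 383.54]
{'at': [156.4, 360.4], 'confidence': 0.97} [ 578.23 -305.11   39.  ]
{'at': [152.3, 284.3], 'confidence': 0.91} [ 537.49 -296.82   39.  ]
{'at': [339.7, 321.4], 'confidence': 0.75} [ 540.81 -412.13   39.  ]
from [ 548.97 -359.8   110.77] [179.89  -0.08  -8.44]
call0: turn [ 0. -0. -0.] shift [-0.02 -0.1  10.28]
```

apply_moves(
  targets="0 0 0 0 -0.2 4 8.5;0 0 0 0 -0.2 8 8.5;0 0 0 0 -0.2 10 8.5;0 0 0 0 -0.2 10.3 8.5;0 0 0 0 -0.2 10.3 8.5",
)

```text
time: 17.2
tool_pos: [548.6, -357.5, 6.6]
tcp_rot: [180.0, 0.0, -8.4]
ft_force: [-0.6, 0.9, -0.3]
finger_gap: 84.8
```

apply_moves(
  targets="0 0 0 0 0 0 8.5;0 0 0 0 0 0 7.5;0 0 0 0 0 0 6;0 0 0 0 0 0 6;0 0 0 0 0 0 6",
  force=90,
)

```text
time: 17.7
tool_pos: [550.3, -358.8, 9.5]
tcp_rot: [179.8, -0.2, -8.4]
ft_force: [-1.1, 0.8, 7.6]
finger_gap: 64.1
```

apply_moves(
  targets="0 0 0 0 0 0 6;0 0 0 0 0 -1 6;0 0 0 0 0 -2.5 6;0 0 0 0 0 -4.5 6;0 0 0 0 0 -6 6",
)

```text
time: 18.2
tool_pos: [549.3, -357.9, 69.1]
tcp_rot: [179.9, -0.1, -8.4]
ft_force: [0.9, -1.0, -3.8]
finger_gap: 64.2
```

```bash
python3 - <<'E'
from h import *
for i in range(4): snapshot("wrist")
s=sense();print(s["time"],s["tool_pos"],s["tcp_rot"],s["ft_force"],s["wrist_torque"],s["finger_gap"])
w=snapshot("wrist");cv2.imwrite("pics/w8.png",w[:,:,::-1])
for d in place_of("wrist","panel_hole0")[:4]+place_of("wrist","panel")[:1]: print(d)
plan([618,4,200],6,3)
E
```

```text
18.4 [ 549.13 -357.83   67.44] [179.9   -0.07  -8.44] [-0.12  0.34 -4.07] [-0.01 -0.02 -0.01] 64.44908751903948
{'at': [169.6, 250.3], 'confidence': 0.71}
{'at': [171.9, 392.8], 'confidence': 0.58}
{'at': [337.9, 319.4], 'confidence': 0.71}
from [ 548.   -356.97   65.37] [180.     0.11  -8.44]
call0: turn [-0.    0.   -0.08] shift [  0.53 -12.24  -4.49]
call1: turn [-0.    0.   -0.08] shift [  1.56 -12.16  -4.49]
call2: turn [-0.    0.   -0.08] shift [  2.58 -11.98  -4.49]
```

```bash
python3 - <<'E'
from h import *
s=sense();print(s["tool_pos"])
plan([625.8,-43,125],7.7,2,dict(tool_pos=[549,-357.8,67.8],tcp_rot=[180,0,-8.44]))
E
```

```text
[ 548.   -356.97   65.37]
from [ 549.  -357.8   67.8] [180, 0, -8.44]
call0: turn [ 0.    0.   -0.14] shift [  1.49 -16.13  -2.86]
call1: turn [ 0.    0.   -0.14] shift [  3.74 -15.76  -2.86]
```

apply_moves(
  targets="0 0 0 0 0 -2.5 6;0 0 -0.03 0.3 -3.5 -5 6;0 0 -0.07 0.7 -7.5 -5.8 6;0 0 -0.11 1.1 -11.8 -5.8 6;0 0 -0.14 1.5 -16.1 -5.8 6",
)

```text
time: 19.05
tool_pos: [587.2, -199.0, 124.2]
tcp_rot: [180.0, 0.0, -0.4]
ft_force: [0.4, -0.1, -4.1]
finger_gap: 64.2
```

apply_moves(
  targets="0 0 -0.03 0.8 -3.4 0 6;0 0 -0.07 1.6 -6.8 0 6;0 0 -0.11 2.4 -10.2 0 6;0 0 -0.14 3.1 -13.2 0 6;0 0 -0.14 3.7 -15.8 0 6",
)

```text
time: 19.55
tool_pos: [625.0, -40.8, 123.2]
tcp_rot: [180.0, 0.1, 7.7]
ft_force: [-0.0, 0.2, -3.4]
finger_gap: 64.4
```

apply_moves(
  targets="0 0 0 0 0 0 6;0 0 0 0 0 0 6;0 0 0 0 0 0 6;0 0 0 0 0 0 6;0 0 0 0 0 0 6",
)

```text
time: 20.05
tool_pos: [625.3, -43.7, 124.4]
tcp_rot: [179.9, 0.0, 7.5]
ft_force: [-0.9, 0.3, -3.2]
finger_gap: 64.2
```

apply_moves(
  targets="0 0 0 0 0 0 6;0 0 0 0 0 0 6;0 0 0 0 0 0 6;0 0 0 0 0 0 6;0 0 0 0 0 0 6",
)

```text
time: 20.55
tool_pos: [625.5, -42.7, 124.5]
tcp_rot: [179.9, 0.0, 7.6]
ft_force: [0.1, -0.2, -3.0]
finger_gap: 64.1
```

```bash
python3 - <<'E'
from h import *
for i in range(2): snapshot("side")
s=sense();print(s["time"],s["tool_pos"],s["tcp_rot"],s["finger_gap"],s["ft_force"])
w=snapshot("wrist");c=cam("wrist",s);cv2.imwrite("pics/w9.png",w[:,:,::-1])
for d in place_of("wrist","box_thread0")[:4]: print("thr",d,onz(c,d["at"],80))
for d in place_of("wrist","panel_hole0")[:4]: print("hole",d)
E
```

```text
20.65 [625.5  -42.73 124.48] [179.93   0.01   7.6 ] 64.60481852386063 [-0.69  0.18 -2.92]
thr {'at': [43.5, 270.7], 'confidence': 0.88} [588.42  61.97  80.  ]
thr {'at': [47.2, 374.0], 'confidence': 0.72} [634.06  66.52  80.  ]
thr {'at': [338.2, 317.8], 'confidence': 0.53} [627.95 -79.13  80.  ]
hole {'at': [170.5, 248.8], 'confidence': 0.75}
hole {'at': [169.9, 393.1], 'confidence': 0.66}
hole {'at': [337.8, 317.3], 'confidence': 0.28}
```

View pics/w9.png

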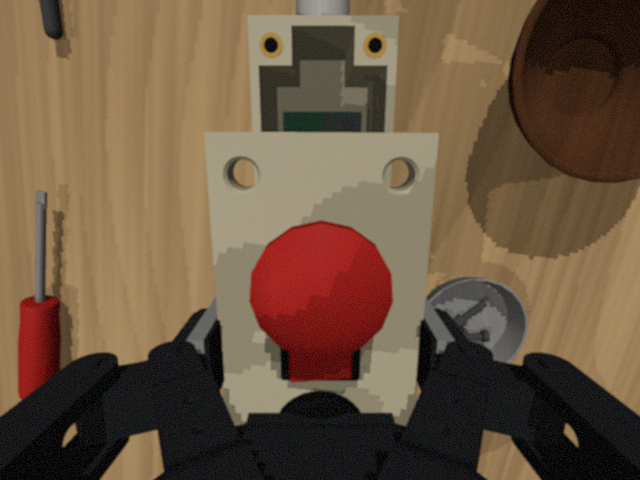

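Threads are at (44,271) and (45,375). The held panel's end edge is at row 133 (cols 206–438), and its holes are at (173,242) and (173,400). I fit the panel's pose in the hand.

```bash
cat > fit.py <<'E'
from h import *
from scipy.optimize import least_squares
c0=cam("wrist",dict(tool_pos=[0,0,0],tcp_rot=[180,0,0]));D=down(0)
def edges(im):
    S=cv2.GaussianBlur(cv2.cvtColor(im,cv2.COLOR_BGR2HSV)[:,:,1],(3,3),0).astype(float);L=[]
    for r in range(205,290,5):
        for e,sg in ((lambda r:206+(r-133)*.085,1),(lambda r:438-(r-133)*.075,-1)):
            k=int(e(r));d=-sg*np.diff(S[r,k-14:k+15]);i=d.argmax()
            if d[i]>12: L.append((sg,r,k-14+i+.5))
    return L
if __name__=="__main__":
    im=cv2.imread("pics/w9.png");L=edges(im);print(len(L),[(r,c) for s,r,c in L][::6])
    pts=[((70,33),(133,206)),((70,-33),(132,438)),((58,23),(173,242)),((58,-23),(173,400))]
    # panel in tool: px -> -tool y, py -> -tool x ; z up -> -tool z
    B=np.array([[0,-1,0],[-1,0,0],[0,0,-1.]])
    def G(v): return T(R.from_rotvec([v[4],v[5],v[3]]).as_matrix()@B,v[:3])
    def res(v,pp):
        M=G(v);o=[]
        for p,q in pts: o+=list(proj(c0,D@(M@np.array([*p,10,1]))[:3])-np.array(q))
        for s,r,c in L:
            a,b=[proj(c0,D@(M@np.array([x,33*s,10,1]))[:3]) for x in (70,10)]
            o.append(.5*(a[1]+(b[1]-a[1])*(r-a[0])/(b[0]-a[0])-c))
        return o+[v[4]/pp,v[5]/.01,(v[2]+21.5)/1.5]
    for pp in (.005,.05):
        r=least_squares(res,[0,0,-21,0,0,0],args=(pp,),loss="soft_l1");print(pp,r.x.round(3),np.round(res(r.x,pp)[:8],1))
    np.save("g.npy",G(r.x))
    r=least_squares(res,[0,0,-21,0,0,0],args=(.01,),loss="soft_l1");M=G(r.x);np.save("g.npy",M);print(r.x.round(3))
    s=dict(tool_pos=[625.5,-42.73,124.48],tcp_rot=[179.93,.01,7.6]);c=cam("wrist",s)
    im2=im;g=cv2.cvtColor(im,cv2.COLOR_BGR2GRAY).astype(float);th=[]
    for r0,k0 in ((44,271),(45,375)):
        p=g[r0-7:r0+8,k0-7:k0+8];w=np.clip(70-p,0,None);yy,xx=np.mgrid[-7:8,-7:8];th.append((r0+(w*yy).sum()/w.sum(),k0+(w*xx).sum()/w.sum()))
    t0,t1=[onz(c,p,80)[:2] for p in th];print(th,t0,t1)
    # box pose: t0,t1 from here, t2 from the earlier look
    obj=np.array([[58,23],[58,-23],[-58,0]]);W=np.array([t0,t1,[626.93,-51.33]])
    o=obj-obj.mean(0);w=W-W.mean(0);a=np.arctan2((o[:,0]*w[:,1]-o[:,1]*w[:,0]).sum(),(o*w).sum());Rm=np.array([[np.cos(a),-np.sin(a)],[np.sin(a),np.cos(a)]])
    O=W.mean(0)-Rm@obj.mean(0);print("box yaw",np.degrees(a),O,(w-o@Rm.T).round(2))
    for dx in (0,):
        Pn=T(rot([0,0,np.degrees(a)]),[*O,98]);planT(Pn@np.linalg.inv(M),s)
    np.save("box.npy",[*O,np.degrees(a)])
E
python3 fit.py
```

```text
34 [(205, np.float64(208.5)), (220, np.float64(209.5)), (235, np.float64(210.5)), (250, np.float64(211.5)), (265, np.float64(212.5)), (280, np.float64(214.5))]
0.005 [ -1.23   0.27 -20.64   0.01  -0.    -0.  ] [-2.6 -2.4 -0.4  0.4  0.9 -0.7  1.7  0.4]
0.05 [ -1.28   0.5  -21.84   0.01  -0.03   0.  ] [-2.8 -1.3 -0.2 -0.3  0.5 -0.2  1.5  0.1]
[ -1.25   0.32 -20.89   0.01  -0.01  -0.  ]
[(np.float64(44.651777843079635), np.float64(270.52600646488395)), (np.float64(44.83323623652782), np.float64(374.73361491406934))] [588.39  61.49] [634.22  67.49]
box yaw 97.65866568390264 [619.09   6.73] [[-0.17  0.35]
 [ 0.06  0.22]
 [ 0.11 -0.57]]
from [625.5, -42.73, 124.48] [179.93, 0.01, 7.6] to [620.26   7.39  77.11]
turn [ 0.01  0.   -0.01] shift cm [ 0.14 -5.04  4.73]
```

apply_moves(
  targets="0 0 -0.01 0.1 -2.5 0 6;0 0 -0.01 0.14 -5 0 6;0 0 -0.01 0.14 -5.04 1 6;0 0 -0.01 0.14 -5.04 2 6;0 0 -0.01 0.14 -5.04 2.5 6",
)

```text
time: 21.3
tool_pos: [619.3, 6.9, 97.6]
tcp_rot: [179.9, 0.1, 8.2]
ft_force: [-0.7, 0.7, -3.8]
finger_gap: 64.1
```

apply_moves(
  targets="0 0 0 0 0 0.8 6;0 0 0 0 0 1.4 6;0 0 0 0 0 1.9 6;0 0 0 0 0 2.2 6;0 0 0 0 0 2.2 6",
)

```text
time: 21.8
tool_pos: [619.9, 7.2, 76.8]
tcp_rot: [179.9, 0.1, 8.2]
ft_force: [-0.3, -0.2, -2.2]
finger_gap: 64.5
```

apply_moves(
  targets="0 0 0 0 0 0 6;0 0 0 0 0 0 6;0 0 0 0 0 0 6;0 0 0 0 0 0 6;0 0 0 0 0 0 6",
)

```text
time: 22.3
tool_pos: [620.3, 7.4, 77.5]
tcp_rot: [179.9, -0.0, 8.2]
ft_force: [-0.1, 0.5, -3.7]
finger_gap: 64.4
```

```bash
python3 - <<'E'
from h import *
for i in range(8): snapshot("wrist")
s=sense();print(s["time"],s["tool_pos"],s["tcp_rot"],s["ft_force"],s["finger_gap"])
w=snapshot("wrist");c=cam("wrist",s);cv2.imwrite("pics/w10.png",w[:,:,::-1])
snapshot("side");snapshot("scene")
M=np.load("g.npy");B=np.load("box.npy");P=T(rot(s["tcp_rot"]),s["tool_pos"])@M;Bx=T(rot([0,0,B[2]]),[B[0],B[1],80])
E=np.linalg.inv(Bx)@P;print("panel in rim frame",E[:3,3],R.from_matrix(E[:3,:3]).as_rotvec())
hs=w[:,:,::-1];hsv=cv2.cvtColor(np.ascontiguousarray(hs),cv2.COLOR_BGR2HSV)
for p in ((58,23),(58,-23)):
    print("hole top/bottom px",proj(c,(P@[*p,10,1])[:3]),proj(c,(P@[*p,0,1])[:3]),"thread px",proj(c,(Bx@[*p,0,1])[:3]))
g=cv2.cvtColor(w,cv2.COLOR_RGB2GRAY)
for k in (242,400): 
    print("hole",k);print(g[150:198:3,k-27:k+28:3])
E
```

```text
22.7 [620.22   7.35  77.42] [179.93   0.01   8.17] [ 0.4   0.33 -2.81] 64.4367945891799
panel in rim frame [ 0.16  0.03 18.31] [0.   0.01 0.  ]
hole top/bottom px [173.85 241.39] [171.47 247.68] thread px [167.86 257.22]
hole top/bottom px [174.67 400.28] [172.23 393.81] thread px [168.89 385.11]
hole 242
[[150 148 148 147 148 147 147 149 149 148 149 147 148 147 148 148 145 146
  148]
 [149 150 149 148 151 149 149 150 147 149 148 146 145 148 149 148 148 149
  147]
 [149 148 149 149 149 148 141 123 111 112 126 141 150 149 148 148 149 148
  148]
 [148 149 147 149 145 109  81  74  94 121 101  90 116 145 147 148 148 146
  147]
 [149 151 148 149 105  72  54  98 147 146 126 118  75 111 151 148 148 150
  148]
 [147 150 148 130  90  62  60 147 146 141 125  91   3  86 128 148 146 147
  146]
 [147 149 150 108  85  41  96 147 149 139 127  86  14  38 113 148 149 148
  147]
 [148 147 147 107  77  43 112 149 146 143 127 107  14  19  98 140 148 149
  147]
 [149 148 146 111  70  41  98 146 149 149 133 127  95  24  90 138 145 147
  149]
 [148 150 146 118  92  46  67 147 150 146 144 129 130 121 118 13
[... 1109 characters left out ...]
  81 110 125 124 126  72  54 101 121 147 145
  126]
 [146 146 146 123  55  11  34 105 113 128 125 127  71  56 104 123 144 142
  125]
 [145 145 147 124  64  72 102 108 118 125 125 118  59  57 116 131 143 135
  127]
 [148 146 146 132 114 109 108 119 126 127 126  89  63  71 122 122 134 128
  125]
 [148 146 145 141 124 119 124 126 129 126  95  61  84 110 131 127 126 127
  125]
 [145 146 148 146 136 128 114 119 106  81  90 101 116 142 126 126 125 126
  126]
 [126 130 134 134 133 140 134 120 113 115 117 144 151 135 125 125 126 127
  128]
 [125 127 127 126 125 128 138 144 145 148 146 146 145 125 124 123 128 130
  126]
 [126 126 124 127 126 125 128 125 132 131 128 125 125 128 124 126 127 125
  128]]
```

```bash
python3 - <<'E'
from h import *
s=sense();print(s["time"],s["finger_gap"],s["qd"].round(2));print(hand_in())
E
```

```text
22.85 64.23539101137837 [-0.08 -0.02  0.09  0.09 -0.    0.05]
the job is handed in; nothing more can be done
None
```

The scraper is back in the empty slot and released, and I handed the job in at about 23 s still holding the panel over the box; `hand_in()` gave no verdict.

**Scraper:** The larger scraper went in blade first until the handle stopped against the block's face (about 40 N at the stop). After I let go, the picture showed it home, and the networks put it within about 5 mm of the slot mouth. Before the insertion, the wrist and side cameras disagreed on how far the blade sagged in the grip (about 3° against 1°). I used 2°, and it slid in with no noticeable resistance.

**Panel:** The last estimate, from the camera fit and the arm's reading, puts the panel 18 mm above the rim, within 0.2 mm of centre and about 0.5° of level. The two threaded holes at the socket end show through their screw holes, within about 1 mm of where I expected them.

**Less certain:**
- The threaded hole at the knob end was under the panel and not checked directly, so its alignment rests on an earlier measurement.
- One camera fit allowed up to 1.7° of tilt in the panel, within the 3° limit.

I touched none of the other things on the bench, but I did not measure them again at the end.

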